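Fit the format frame on a labelling jig's twin pins and slide it home

TASK

Change the labelling jig over to the small tins: take the blue format frame by its white grip and lower both its holes over the shuttle's two pins, tin pocket towards the label roll, until it lies flat. The shuttle was left somewhere along its loading range, so feel for the pins lightly and do not force the frame down. Then gently push frame and shuttle in together to the stop, rear edge under the hold-down lip, and let go; do not knock the stacked gold tins.

Things in the scene. Friction and masses are not known exactly. Their poses are not given: they have to be found in the camera images.
- jig: Fixed labelling jig, steel base 355 x 190 mm (its x from -135 to +220). Origin on the table, straight below where the frame's grip centre stands at home; x towards the label roll (away from the robot), y left, z up. A dark grey shuttle (178 x 170 mm, top face at z = 36 mm) slides on it along x with about 3 N drag and stays where left; the stop is at its inner end.
- pin_zone (a point): Fixed point on the jig, x = -35, z = 66 mm: middle of the range where the shuttle's pins may stand. Two steel pins, 10 mm thick, 30 mm tall, rounded noses (tips z = 66), at y = -64 and +64, both at x = -s. s, the shuttle's distance out from its stop, is not measured: 18 to 52 mm at the start; outer end 55, home 0. So pins lie within 17 mm of this point along x.
- lip (a point): Front lower edge of the fixed hold-down lip, middle (jig x = 98, z = 51 mm). The lip is 150 mm wide, 6 mm thick, reaches back to x = 134; white label roll behind it, up to z = 68. At home it overhangs the frame's rear 12 mm with 3 mm to spare above; the frame can be lowered past it only with the shuttle more than 12 mm out.
- frame_grip (a point): Centre of the white upright grip on the loose blue format frame (about 0.35 kg). x towards its tin pocket, y left, z up. Grip 12 mm thick (x), 56 long (y), 40 tall; this point is 34 mm above the frame's underside. Pin holes, 12 mm, right through, at x = 0, y = -64 and +64. z here: flat on the shuttle 70 mm, on the pin tips with holes missed 99 mm. Home: jig x = y = 0, 1 mm play.
- pocket (a point): Centre of the frame's round tin pocket (72 mm wide, right through) at the plate's top face, 62 mm along the frame's x from the grip. The plate is 12 mm thick with its four flat pads, reaches 58 mm before the grip, 110 mm behind it (pocket side) and 83 mm to each side; it starts flat on the table, right of the jig.
- tin_2: Top tin of the stack of three gold tins (each 66 mm wide, 22 mm tall) at the back right; a bystander. Origin at the centre of its underside, 44 mm above the table.

How it is judged:
On the way, in this order (a step that is already met when the one before it is completed fails the run):
1. the frame lies flat on the shuttle with both pins through its holes, the shuttle still out clear of the lip (z of frame_grip in the frame of jig between 0.066 and 0.0725 m and y of frame_grip in the frame of jig between -0.004 and 0.004 m and angle between frame_grip's own z axis and vertical below 0.035 rad and angle between the x axis of frame_grip and the x axis of jig, either way round below 0.05 rad and x of pocket in the frame of jig above 0 m and x of frame_grip in the frame of jig below -0.012 m), for 0.2 s.
2. frame and shuttle are pushed in to the stop, still flat (z of frame_grip in the frame of jig between 0.066 and 0.0725 m and y of frame_grip in the frame of jig between -0.004 and 0.004 m and angle between frame_grip's own z axis and vertical below 0.035 rad and angle between the x axis of frame_grip and the x axis of jig, either way round below 0.05 rad and x of pocket in the frame of jig above 0 m and x of frame_grip in the frame of jig between -0.003 and 0.004 m), for 0.2 s.
At the end, for the whole second after the job is handed in: The frame lies flat on the shuttle on both pins (grip centre 66 to 72.5 mm above the table, within 4 mm across the jig, tilt under 2 degrees, turned under 3 degrees, pocket towards the label roll) and within 3 mm of its home place at the stop (all of step 2); the robot touches nothing.
It fails at once if the jig is pressed or struck with more than 60 N (contact force between jig and anything else above 60 N).
It fails at once if the stacked tins are knocked (distance of tin_2 from where it was at the start of the episode above 0.02 m).
It also fails if it takes over 54 s, if anything falls off the work surface, if the arm or the gripper's body presses on something with over 40 N, if the wrist force passes 120 N, or if a joint passes its speed limit or range.

ROBOT

A 7-joint arm with a two-finger parallel gripper is mounted at the origin on a cart in front of the work surface, level with it; the furniture and walls round the work are solid. World frame = base frame: x ahead of the robot, y to its left, z up, the work surface at z = 0. Lengths are in m, angles in rad, forces in N, time in s.
With the tool pointing down it reaches from about 0.4 to 0.875 m from the base axis. Payload 19.3 kg.
Tool frame: the origin (TCP) lies midway between the tips of the shut fingers; the grasp point (between the pads) lies 19 mm behind it (bot.tcp_to_grasp is the distance from the TCP to the grasp point, in m); z points along the fingers, y is the direction in which the jaws open and shut (so a half turn about z gives the same grasp; the last joint's range is limited). The gripper opens to 85 mm and grips with 20 to 120 N. Pads are 22 mm wide; open, the fingers measure 114 mm over their backs; the gripper's body (76 mm by 85 mm) begins 54 mm behind the grasp point. The pads swing forward as they close: fully open they stand 13 mm farther back than shut.
Start: joints at [-1.361, 0.521, -0.036, 1.599, 0.021, 1.021, -0.113], TCP at [0.173, 0.601, 0.231] pointing down, gripper open.
Joint ranges: [-2.91, 2.91], [-0.3, 2.13], [-1.5, 1.42], [0.17, 2.43], [-1.26, 4.41], [0.16, 1.93], [-2.52, 2.52]. Speed limits (rad/s): [1.89, 1.89, 2.39, 2.39, 3.01, 3.01, 3.01].

INTERFACE

Orientations are given as [roll, pitch, yaw] about the fixed x, y, z axes, in that order (R = Rz(yaw) Ry(pitch) Rx(roll)).
In Python, from workcell import bot gives the robot as it stands. The module is installed in compiled form; this text tells all that it offers.
- The arm moves only by the tool drive_tool, never from a script. Its argument "series" is a list of rows, each a list of 5 numbers: the opening in per cent of the stroke, from 0 (shut) to 100 (fully open), then the shift along the world's x, y, z in m, then the turn about the world's z in rad. A call has 1 to 12 rows; each row shifts and turns the pose as measured when the row begins; what a row does not reach is not made up. A row lasts 1/10 s, in which the tool goes at most 50 mm and 8.59 degrees, less where a joint would pass 70% of its speed; a pose out of reach is approached as far as the arm can. A call with a gripper value outside its range is refused whole. The fingers move at their own pace and stop on an object; "newtons" is the grip in N (left out, the last holds). Time passes only in rows, so rows that do not move let the fingers close. It gives the time, the measured TCP pose, the force and the opening at its end, in the units of the state.
- bot.observe(): the state, without advancing time (a new reading comes with each control period).
- bot.grab_frame(name): name is "scene" or "side" or "wrist"; returns the picture (480x640x3 uint8, red, green, blue); there is no depth.
- bot.camera_info(name): a dict with "fx", "fy", "cx", "cy" (pixels), "cam_to_world" (4x4, takes a point from camera to world coordinates). Camera axes: x right, y down, z forward; pixel columns grow to the right and rows downward; lengths in m; the calibration is good to about 2 mm. A picture is of the moment at which its call begins: read the wrist's pose just before it. camera_info takes no time and is no camera call; for the wrist camera it gives the pose at the moment of the call.
- bot.job_done(): hands the job in, once; it reports no verdict.
Trained networks look in the newest picture that a camera, given by its name, has taken for a name from the list of things; names that differ only in an ending like _2 or _b are one class to them, and where a whole thing is asked for, a point or a joint stands for the part that bears it (a point fixed in the world has none). Each returns a list of dicts, best first, with "conf" (0 to 1); they miss things now and then, are a little off and sometimes report something else, mostly with a low value. They report only what shows in the picture. A call takes as long as a camera call.
- bot.masks_of(camera, target): "mask" (480x640 bool, what is visible of it) and "point" ([column, row] in pixels, amid what is visible of it).
The state is a dict: "clock": time; "qpos": joint angles; "qd": joint speeds; "joint_efforts": joint torques, N m; "position": TCP position; "tool_rot": TCP orientation; "force": force on the tool from outside, world axes, zero at the start; "moment": the same for the moment, N m; "grip_width": finger opening in m.
Only numpy, scipy, OpenCV 4.12 (cv2) and the standard library are available. Lean on these libraries where they do the work, as an engineer would, in place of code of your own. Each camera call takes 0.05 s, during which the arm holds its last target.

## Working session

There is one attempt and no reset: what is moved stays moved. The work goes in short steps, Python scripts to look and compute and a tool call to move; the robot and the scene stay as the last step left them, time stands still between calls to the robot, and variables do not carry over. Pictures are saved under pics/ and viewed, and the job is handed in when it is done.

Besides the shell and the picture viewer there is one more tool, called after "Call:" in YAML: its name, and indented under it one key for each argument. drive_tool: Moves the arm, as the interface text tells. Its arguments: {"type":"object","properties":{"series":{"type":"array","items":{"type":"array","items":{"type":"number"}}},"newtons":{"type":"number"}},"required":["series"]}

```bash
mkdir -p pics
python3 - <<'E'
from workcell import bot
import cv2
s=bot.observe()
print({k:(v if not hasattr(v,'tolist') else v.tolist()) for k,v in s.items()}, bot.tcp_to_grasp)
for n in("scene","side","wrist"):
    im=bot.grab_frame(n); cv2.imwrite(f"pics/a_{n}.png",im[:,:,::-1])
    print(n,bot.camera_info(n))
E
```

```text
{'clock': 0.0, 'qpos': [-1.3612179710745096, 0.5220207091630623, -0.03636234374633208, 1.6000178413587076, 0.021192464833547746, 1.02105539347783, -0.11279621897367087], 'qd': [-0.00015060376281077645, -3.1334045555973126e-05, 0.0002938732909308527, -0.0009335638697680567, -0.0010328755765262809, -0.00018459127732010536, -0.00016273588890331026], 'joint_efforts': [0.005290992558002472, -92.71130561828613, 1.9831663370132446, -36.99149966239929, 0.018218651530332863, 0.008589315984863788, -0.00010364120271333377], 'position': [0.17251031997161337, 0.6003738783537734, 0.23071762766721035], 'tool_rot': [-3.140477146400846, 5.469160089455194e-05, 2.8618346714420753], 'force': [0.4004196328715794, -0.2701644427441732, -0.38136658697625303], 'moment': [0.033734173313641654, -0.01532999906349488, -0.016605239132888694], 'grip_width': 0.08544794561807599} 0.0187
scene {'fx': 475.9662718578983, 'fy': 475.9662718578983, 'cx': 317.96899787393687, 'cy': 238.0504219191445, 'cam_to_world': array([[ 0.45278663, -0.41743904,  0.78786352, -0.14646763],
       [-0.89154406, -0.20051907,  0.40612966, -
[... 272 characters left out ...]
998258 ,  0.00670819,  0.01741775,  0.52394541],
       [-0.01033852, -0.57791261,  0.81603317, -0.95652371],
       [ 0.01554004, -0.81607108, -0.57774259,  0.69448514],
       [ 0.        ,  0.        ,  0.        ,  1.        ]])}
wrist {'fx': 349.5087744467425, 'fy': 349.5087744467425, 'cx': 320.15116186414093, 'cy': 237.08311611715106, 'cam_to_world': array([[ 2.75632933e-01,  9.10844024e-01,  3.07228988e-01,
         9.45529998e-02],
       [ 9.61262814e-01, -2.60996925e-01, -8.86250979e-02,
         6.23135316e-01],
       [-5.37819554e-04,  3.19755797e-01, -9.47499837e-01,
         3.72015365e-01],
       [ 0.00000000e+00,  0.00000000e+00,  0.00000000e+00,
         1.00000000e+00]])}
```

View pics/a_scene.png

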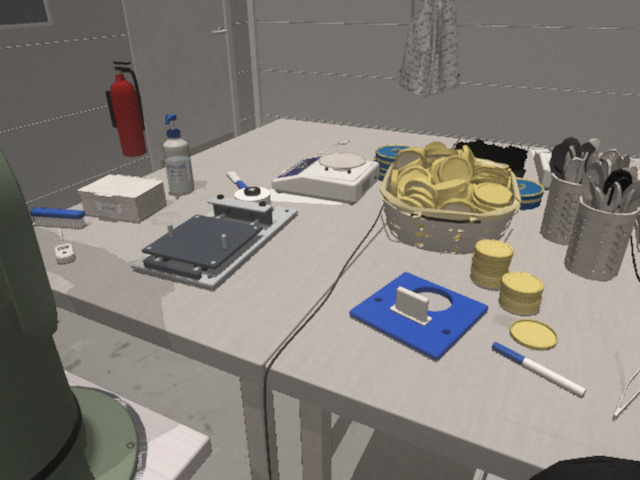

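View pics/a_side.png

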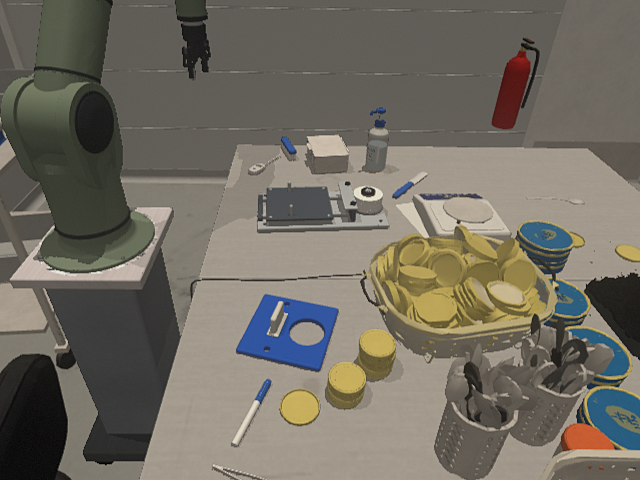

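The scene shows the blue frame around (420,312), the shuttle around (200,240) with pins near (224,240), and the tins at (490,265) and (520,293). I'll zoom in next.

Run:
```python
import cv2
a=cv2.imread("pics/a_scene.png");b=cv2.imread("pics/a_side.png")
def z(im,x0,y0,x1,y1,n):
    c=im[y0:y1,x0:x1]; k=min(800/c.shape[1],600/c.shape[0]); cv2.imwrite(n,cv2.resize(c,None,fx=k,fy=k,interpolation=cv2.INTER_CUBIC)); print(n,k)
z(a,125,170,305,300,"pics/z1.png")
z(a,340,260,500,370,"pics/z2.png")
z(b,245,165,405,240,"pics/z3.png")
z(b,230,285,350,375,"pics/z4.png")
```

```text
pics/z1.png 4.444444444444445
pics/z2.png 5.0
pics/z3.png 5.0
pics/z4.png 6.666666666666667
```

View pics/z1.png

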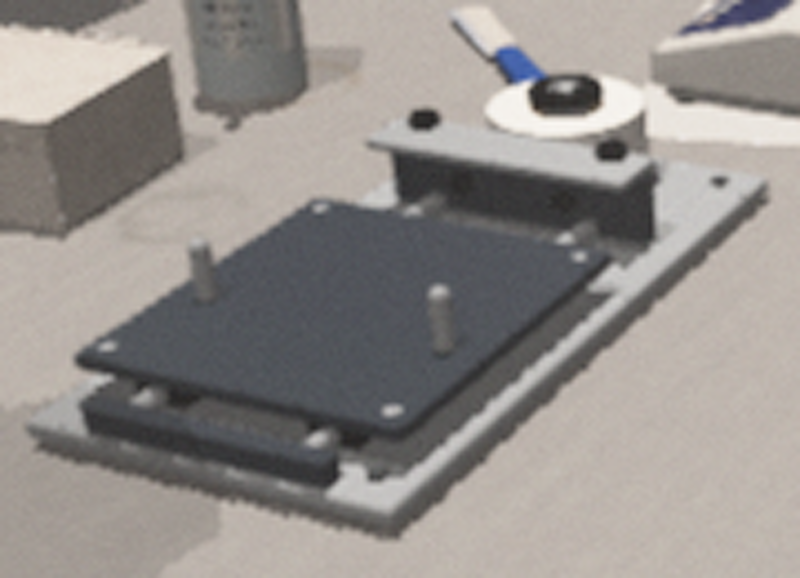

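View pics/z3.png

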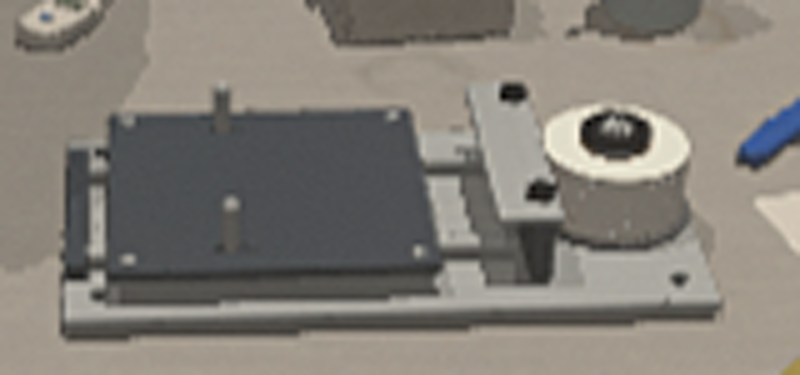

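View pics/z4.png

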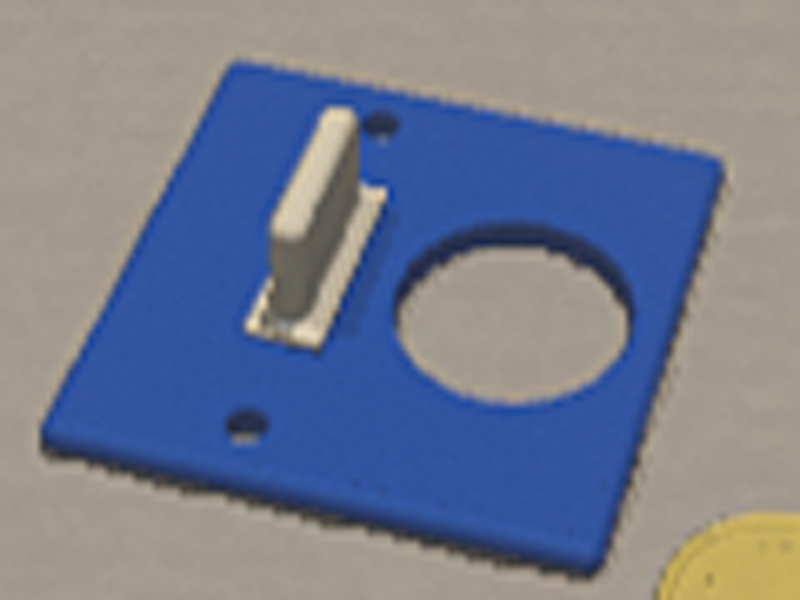

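View pics/z2.png

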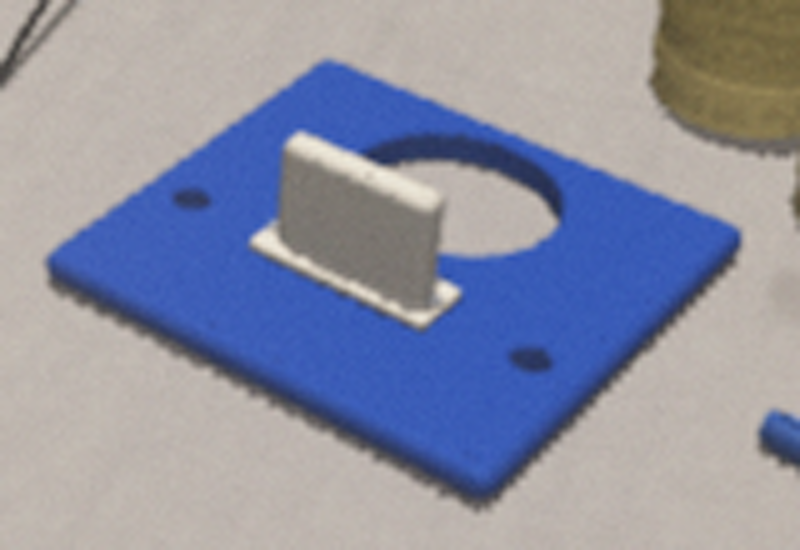

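```bash
cat > fit.py <<'E'
import numpy as np
from workcell import bot
from scipy.optimize import least_squares
C={n:bot.camera_info(n) for n in("scene","side")}
def proj(c,P):
    T=np.linalg.inv(c["cam_to_world"]); p=P@T[:3,:3].T+T[:3,3]
    return np.c_[c["fx"]*p[:,0]/p[:,2]+c["cx"],c["fy"]*p[:,1]/p[:,2]+c["cy"]]
def place(L,x,y,a,z=0):
    c,s=np.cos(a),np.sin(a); L=np.asarray(L,float)
    return np.c_[x+c*L[:,0]-s*L[:,1],y+s*L[:,0]+c*L[:,1],L[:,2]+z]
E
cat > f1.py <<'E'
from fit import *
sc=lambda z,k,o:np.array(z,float)/k+np.array(o)
L=np.array([(-58,83,12),(110,83,12),(-58,-83,12),(110,-83,12),(0,64,12),(0,-64,12),(0,28,54),(0,-28,54)])/1e3
fo={"side":sc([(238,62),(725,158),(42,435),(603,568),(380,125),(247,424),(340,112),(290,230)],20/3,(230,285)),
"scene":sc([(48,262),(327,60),(482,492),(743,235),(192,199),(530,358),(300,137),(440,200)],5,(340,260))}
def rf(p): return np.concatenate([(proj(C[n],place(L,*p[:3]))-fo[n])for n in fo])
r=least_squares(lambda p:rf(p).ravel(),[.5,-.4,0],loss="soft_l1"); print("frame",r.x); print(rf(r.x).round(1).tolist())
for n in fo:
    q=least_squares(lambda p:(proj(C[n],place(L,*p))-fo[n]).ravel(),r.x).x; print(n,q)
Lj=lambda s:np.array([(-s*1e3,64,66),(-s*1e3,-64,66),(98,75,57),(98,-75,57),(134,-75,57),(-135,-95,0),(220,-95,0)])/1e3
jo={"side":sc([(222,86),(232,201),(467,85),(503,220),(562,218),(65,337),(718,317)],5,(245,165)),
"scene":sc([(200,240),(440,287),(367,142),(632,188),(657,160),(390,535),(768,203)],800/180,(125,170))}
def rj(p): return np.concatenate([(proj(C[n],place(Lj(p[3]),*p[:3]))-jo[n])for n in jo])
r=least_squares(lambda p:rj(p).ravel(),[.5,0,0,.03],loss="soft_l1"); print("jig",r.x); print(rj(r.x).round(1).tolist())
for n in jo:
    q=least_squares(lambda p:(proj(C[n],place(Lj(p[3]),*p[:3]))-jo[n]).ravel(),r.x).x; print(n,q)
E
python3 f1.py
```

```text
frame [ 0.47394403 -0.30985104 -0.27746235]
[[-1.5, -1.4], [0.2, -0.6], [-2.0, -0.4], [-0.9, -0.4], [-0.3, 0.2], [-0.7, 0.4], [0.0, -1.0], [-1.6, 0.7], [-1.4, -2.5], [0.3, -2.1], [1.7, -2.0], [2.0, -2.2], [0.4, -0.6], [0.7, -0.2], [-1.8, -1.2], [0.7, -0.3]]
side [ 0.47565637 -0.31052893 -0.27430565]
scene [ 0.47057734 -0.31022851 -0.28040503]
jig [0.53203144 0.13490023 0.05649196 0.04341682]
[[-0.2, -0.8], [-0.8, -0.4], [-0.8, -0.6], [-1.4, -0.3], [0.2, -0.2], [-1.3, 0.5], [0.1, 1.1], [0.1, -1.3], [-0.1, -0.9], [-0.0, -1.6], [-1.7, -1.6], [0.7, -1.5], [0.9, 0.5], [1.5, -1.4]]
side [0.5335444  0.13448597 0.0627302  0.04360096]
scene [0.52817176 0.1327615  0.05683244 0.04256662]
```

Call:
drive_tool:
  series:
    - [100,0.031,-0.033,0.005,-0.07]
    - [100,0.031,-0.033,0.005,-0.07]
    - [100,0.031,-0.033,0.005,-0.07]
    - [100,0.031,-0.033,0.005,-0.07]
    - [100,0.031,-0.033,0,-0.07]
    - [100,0.031,-0.033,0,-0.07]
    - [100,0.031,-0.033,0,-0.07]
    - [100,0.031,-0.033,0,-0.07]
    - [100,0.031,-0.033,0,-0.07]
    - [100,0.002,-0.047,0,-0.07]
    - [100,0.002,-0.047,0,-0.07]
    - [100,0.002,-0.047,0,-0.07]

```text
clock: 1.35
position: [0.4623, 0.1483, 0.2491]
tool_rot: [-3.14, -0.002, 1.999]
force: [1.4, 0.1, -0.4]
grip_width: 0.0851
```

Call:
drive_tool:
  series:
    - [100,0.002,-0.047,0,-0.07]
    - [100,0.002,-0.047,0,-0.07]
    - [100,0.002,-0.047,0,-0.07]
    - [100,0.002,-0.047,0,-0.07]
    - [100,0.002,-0.047,0,-0.07]
    - [100,0.002,-0.047,0,-0.07]
    - [100,0.002,-0.047,0,-0.07]
    - [100,0.002,-0.047,0,-0.07]

```text
clock: 2.15
position: [0.4757, -0.2426, 0.2499]
tool_rot: [3.141, -0.004, 1.417]
force: [2.1, 0.1, 1.1]
grip_width: 0.0854
```

Call:
drive_tool:
  series:
    - [100,0,-0.034,-0.01,-0.062]
    - [100,0,-0.034,-0.01,-0.062]
    - [100,0,0,0,0]

```text
clock: 2.45
position: [0.4737, -0.3199, 0.229]
tool_rot: [3.14, -0.001, 1.278]
force: [-1.4, 0.8, -0.1]
grip_width: 0.0855
```

```bash
cat > w.py <<'E'
import sys,cv2,numpy as np,json
from workcell import bot
s=bot.observe(); c=bot.camera_info("wrist"); im=bot.grab_frame("wrist")
n=sys.argv[1]; cv2.imwrite(f"pics/{n}.png",im[:,:,::-1])
json.dump({k:(np.array(v).tolist()) for k,v in c.items()},open(f"pics/{n}.json","w"))
print(s["clock"],s["position"],s["tool_rot"],s["force"],s["grip_width"])
E
python3 w.py w1
```

```text
2.45 [ 0.47368344 -0.31986196  0.22903355] [ 3.14046867e+00 -5.72631035e-04  1.27847336e+00] [-1.36452243  0.78264912 -0.11812399] 0.08552209317316681
```

View pics/w1.png

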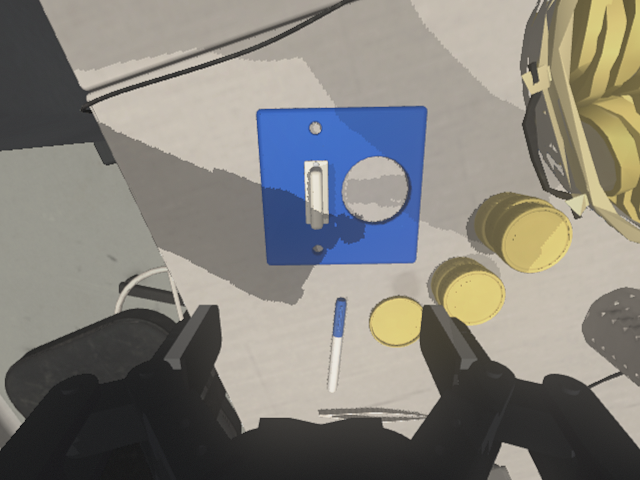

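Frame corners are at (257,108), (427,107), (268,265) and (415,263), with holes at (316,128) and (318,249). I'll fit the frame pose from this view.

```bash
cat > f2.py <<'E'
from fit import *
import json,cv2
c={k:np.array(v) for k,v in json.load(open("pics/w1.json")).items()}
im=cv2.imread("pics/w1.png")
k=cv2.resize(im[95:275,245:440],None,fx=3.2,fy=3.2,interpolation=cv2.INTER_CUBIC);cv2.imwrite("pics/w1z.png",k)
L=np.array([(-58,83,12),(110,83,12),(-58,-83,12),(110,-83,12),(0,64,12),(0,-64,12)])/1e3
o=np.array([(257,108),(427,107),(268,265),(415,263),(316,128),(318,249)],float)
r=least_squares(lambda p:(proj(c,place(L,*p))-o).ravel(),[.47,-.31,-.27]); print(r.x);print(r.fun.reshape(-1,2).round(1).tolist())
r=least_squares(lambda p:(proj(c,place(L,*p[:3],p[3]))-o).ravel(),[.47,-.31,-.27,0]); print(r.x)
print("grip top ends", proj(c,place([(0,.028,.054),(0,-.028,.054)],*r.x[:3])))
E
python3 f2.py
```

```text
[ 0.47475916 -0.30867103 -0.27939348]
[[-2.0, -0.4], [2.9, -1.7], [-2.3, 1.6], [1.8, 1.8], [-0.3, -0.5], [-0.4, 1.0]]
[ 0.47476542 -0.30975661 -0.27915422 -0.0079956 ]
grip top ends [[316.22411044 171.682392  ]
 [317.17829226 231.13289107]]
```

View pics/w1z.png

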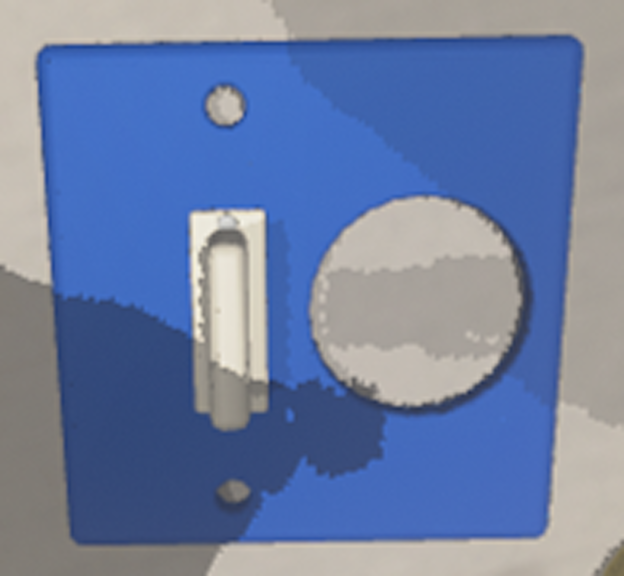

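Call:
drive_tool:
  series:
    - [100,0.001,0.0105,-0.04,0.013]
    - [100,0,0,-0.04,0]
    - [100,0,0,-0.04,0]
    - [100,0,0,-0.025,0]
    - [100,0,0,0,0]

```text
clock: 3.0
position: [0.4769, -0.3027, 0.081]
tool_rot: [3.138, -0.004, 1.302]
force: [-0.7, 0.2, 0.6]
grip_width: 0.0855
```

```bash
python3 w.py w2
```

```text
3.0 [ 0.47687635 -0.30272122  0.08095966] [ 3.13760953 -0.00377717  1.30190622] [-0.72494633  0.2364409   0.62047162] 0.08553751980677013
```

View pics/w2.png

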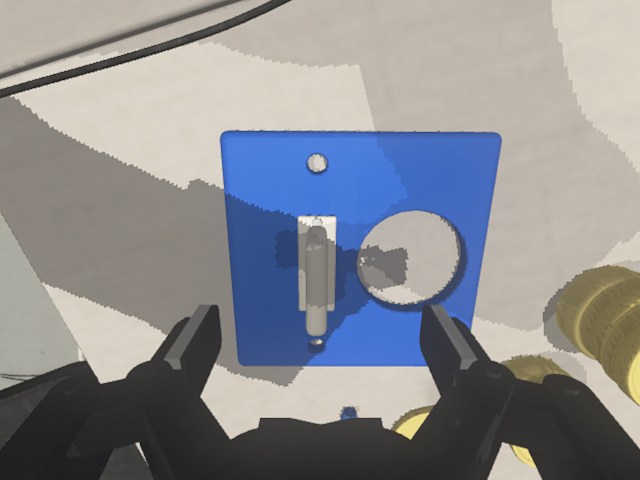

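The grip at (316,280) is centred between the fingers, so I'll descend.

Call:
drive_tool:
  series:
    - [100,-0.002,-0.007,-0.02,-0.009]
    - [100,0,0,-0.02,0]
    - [100,0,0,-0.015,0]
    - [100,0,0,0,0]

```text
clock: 3.45
position: [0.4796, -0.3102, 0.0325]
tool_rot: [3.128, -0.003, 1.296]
force: [0.1, 1.4, 0.8]
grip_width: 0.0854
```

Call:
drive_tool:
  series:
    - [100,-0.003,0,-0.01,-0.004]
    - [100,0,0,0,0]
    - [100,0,0,0,0]

```text
clock: 3.75
position: [0.4778, -0.3106, 0.0245]
tool_rot: [3.125, -0.003, 1.293]
force: [-0.2, -0.1, 0.9]
grip_width: 0.0855
```

Call:
drive_tool:
  series:
    - [100,-0.003,0,-0.004,0]
    - [100,0,0,0,0]
  newtons: 60

```text
clock: 3.95
position: [0.4749, -0.3107, 0.021]
tool_rot: [3.124, -0.002, 1.293]
force: [-0.4, -0.3, -0.6]
grip_width: 0.0855
```

Call:
drive_tool:
  series:
    - [10,0,0,0,0]
    - [10,0,0,0,0]
    - [0,0,0,0,0]
    - [0,0,0,0,0]
    - [0,0,0,0,0]
    - [0,0,0,0,0]
    - [0,0,0,0,0]
    - [0,0,0,0,0]
  newtons: 60

```text
clock: 4.75
position: [0.4747, -0.3107, 0.022]
tool_rot: [3.124, -0.003, 1.293]
force: [-0.7, -0.3, 0.7]
grip_width: 0.0114
```

Call:
drive_tool:
  series:
    - [0,0,0,0.01,0]
    - [0,0,0,0.02,0]
    - [0,0,0,0.03,0]
    - [0,0,0,0.03,0]
    - [0,0,0,0.025,0]
    - [0,0,0,0,0]

```text
clock: 5.35
position: [0.4728, -0.31, 0.1424]
tool_rot: [3.127, -0.003, 1.292]
force: [-0.3, -1.1, -5.1]
grip_width: 0.0113
```

```bash
python3 w.py w3
```

```text
5.35 [ 0.47283287 -0.30998157  0.14240554] [ 3.1271617  -0.00348082  1.29189728] [-0.25942752 -1.11703527 -5.13271854] 0.011338134719227955
```

View pics/w3.png

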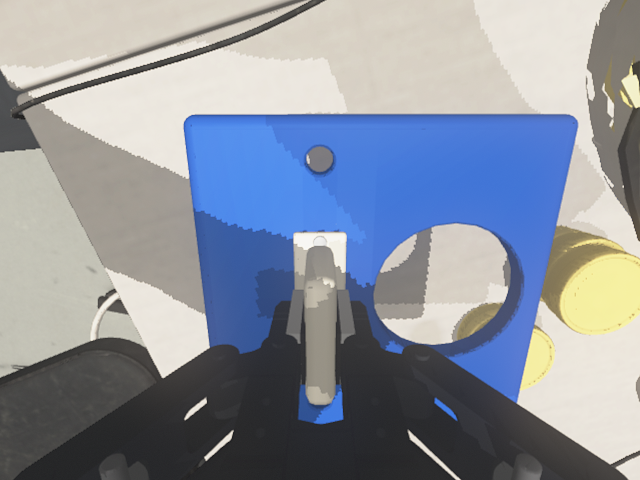

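Call:
drive_tool:
  series:
    - [0,0.0016,0.02,0,0.02]
    - [0,0.0016,0.04,0,0.03]
    - [0,0.0016,0.04,0,0.035]
    - [0,0.0016,0.04,0,0.035]
    - [0,0.0016,0.04,0,0.035]
    - [0,0.0016,0.04,0,0.035]
    - [0,0.0016,0.04,0,0.035]
    - [0,0.0016,0.04,0,0.035]
    - [0,0.0016,0.035,0,0.03]
    - [0,0.0016,0.02,0,0.01]
    - [0,0,0,0,0]
    - [0,0,0,0,0]

```text
clock: 6.6
position: [0.4788, 0.0602, 0.1299]
tool_rot: [-3.139, -0.001, 1.605]
force: [0.0, -1.0, -3.3]
grip_width: 0.0114
```

```bash
python3 w.py w4
```

```text
6.6 [0.4787788  0.06021296 0.12992667] [-3.13880071e+00 -5.13767742e-04  1.60469863e+00] [ 0.03561375 -0.98280636 -3.34108476] 0.01143503744979105
```

View pics/w4.png

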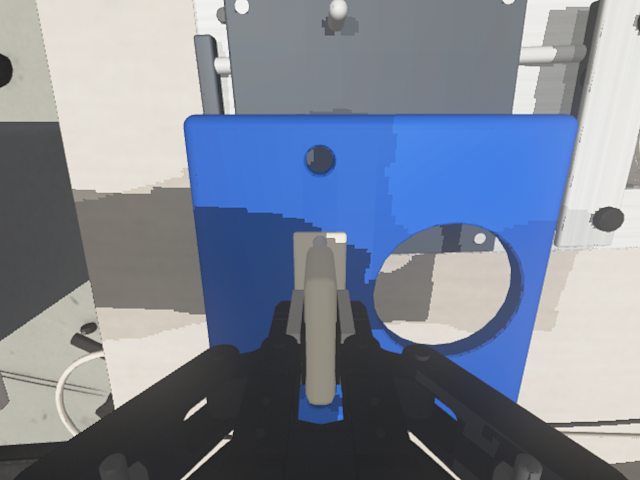

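```bash
cat > bp.py <<'E'
import json,sys,numpy as np
def bp(n,u,v,z):
    c={k:np.array(q) for k,q in json.load(open(f"pics/{n}.json")).items()}
    T=c["cam_to_world"]; d=T[:3,:3]@np.array([(u-c["cx"])/c["fx"],(v-c["cy"])/c["fy"],1]); o=T[:3,3]
    return (o+d*(z-o[2])/d[2])
E
python3 - <<'E'
from bp import *
import cv2
im=cv2.imread("pics/w4.png"); cv2.imwrite("pics/w4z.png",cv2.resize(im[0:260,190:640],None,fx=1.77,fy=1.77,interpolation=cv2.INTER_CUBIC))
print("pin+",bp("w4",338,8,.066))
print("hole+ if z:",bp("w4",320,158,.1299-.022+.012),"rel pose")
E
```

```text
pin+ [0.48407402 0.19605255 0.066     ]
hole+ if z: [0.47746243 0.12667816 0.1199    ] rel pose
```

View pics/w4z.png

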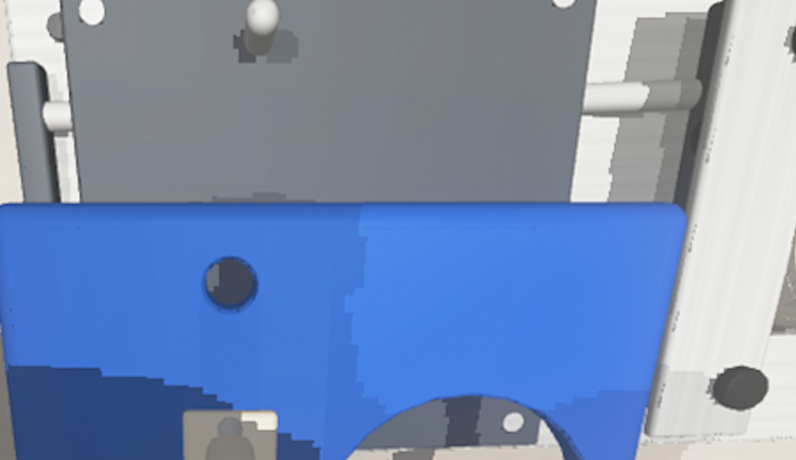

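Run:
```python
from bp import *
for a,b,z in [((225,0),(235.2,114),.036),((527.3,0),(512.6,114),.036),((594.5,0),(555.5,244),.057)]:
    p,q=bp("w4",*a,z),bp("w4",*b,z); print(p,q, np.arctan2(-(p-q)[0],(p-q)[1]))
# frame edge left/right own yaw check at top plate z
p,q=bp("w4",186,120,.12),bp("w4",576,120,.12); print(np.arctan2(*(q-p)[[1,0]]))
```

```text
[0.41956266 0.20571942 0.036     ] [0.42278938 0.14361289 0.036     ] 0.051907943352921204
[0.59406284 0.21163347 0.036     ] [0.59860466 0.14967417 0.036     ] 0.07317245537879169
[0.61889163 0.20661973 0.057     ] [0.63229127 0.07082459 0.057     ] 0.09835699543326813
0.034495513575537366
```

```bash
cat > ln.py <<'E'
from bp import *
import cv2
from fit import *
g=lambda f:cv2.GaussianBlur(cv2.cvtColor(cv2.imread(f),cv2.COLOR_BGR2GRAY),(3,3),0).astype(float)
def edge(im,p,q,w=6,n=60,sign=0):
    p,q=np.array(p,float),np.array(q,float); t=(q-p)/np.linalg.norm(q-p); nn=np.array([-t[1],t[0]])
    pts=[]
    for a in np.linspace(0.05,.95,n):
        c=p+(q-p)*a; d=np.arange(-w,w+.01,.25); xy=c+d[:,None]*nn
        v=cv2.remap(im.astype(np.float32),xy[:,0].astype(np.float32)[None],xy[:,1].astype(np.float32)[None],cv2.INTER_LINEAR)[0]
        gr=np.gradient(v); k=np.argmax(abs(gr)if sign==0 else gr*sign); pts.append(xy[k])
    pts=np.array(pts); 
    vx,vy,x0,y0=cv2.fitLine(pts.astype(np.float32),cv2.DIST_HUBER,0,.5,.01).ravel()
    r=abs((pts-[x0,y0])@[-vy,vx]); d=np.array([vx,vy]); d*=np.sign(d@t)
    b=np.array([x0,y0]); return b+d*((p-b)@d), b+d*((q-b)@d), np.median(r)
E
python3 - <<'E'
from ln import *
im=g("pics/w4.png")
for nm,a,b,z in [("shL",(225,0),(235.2,112),.036),("shR",(527.3,5),(512.6,110),.036),("lip",(598,3),(556,240),.057),("baseL?",(196,40),(200,110),.03)]:
    p,q,r=edge(im,a,b); P,Q=bp("w4",*p,z),bp("w4",*q,z); print(nm,p.round(1),q.round(1),r.round(2),P.round(4),Q.round(4),np.arctan2(-(P-Q)[0],(P-Q)[1]))
def bpc(c,u,v,z):
    T=c["cam_to_world"]; d=T[:3,:3]@np.array([(u-c["cx"])/c["fx"],(v-c["cy"])/c["fy"],1]); o=T[:3,3]; return o+d*(z-o[2])/d[2]
for cam,f,k,o,lst in [("side","pics/a_side.png",5,(245,165),[("basebot",(65,337),(718,317),0),("shfront",(108,272),(440,268),.036),("shback",(112,115),(400,110),.036),("lipf",(467,90),(503,218),.057)]),
 ("scene","pics/a_scene.png",800/180,(125,170),[("basebot",(395,533),(765,203),0),("basenear",(32,440),(385,535),0),("shR",(405,432),(605,258),.036),("lip",(370,145),(630,190),.057)])]:
    im=g(f)
    for nm,a,b,z in lst:
        a=np.array(a)/k+o;b=np.array(b)/k+o
        p,q,r=edge(im,a,b,w=2); P,Q=bpc(C[cam],*p,z),bpc(C[cam],*q,z); d=Q-P; print(cam,nm,r.round(2),P.round(4),Q.round(4),(np.arctan2(d[1],d[0])+np.pi/4)%(np.pi/2)-np.pi/4)
E
```

```text
shL [2.229e+02 2.000e-01] [234.5 112.1] 0.25 [0.4183 0.2056 0.036 ] [0.4224 0.1448 0.036 ] 0.06701249773686858
shR [526.3   4.9] [512.1 109.9] 0.21 [0.594  0.2092 0.036 ] [0.5978 0.1521 0.036 ] 0.06510716736440687
lip [603.8   4.1] [557.3 240.3] 0.34 [0.6243 0.2049 0.057 ] [0.6328 0.0734 0.057 ] 0.06467583082472633
baseL? [193.4  40.3] [202.4 109.7] 0.19 [0.3976 0.1854 0.03  ] [0.4002 0.1456 0.03  ] 0.06433048833387857
side basebot 0.25 [0.4059 0.0349 0.    ] [0.7576 0.0577 0.    ] 0.06479365881509114
side shfront 1.44 [0.4293 0.0482 0.036 ] [0.6044 0.0451 0.036 ] -0.0174430453783746
side shback 0.23 [0.4203 0.2128 0.036 ] [0.5898 0.2243 0.036 ] 0.0676863436304751
side lipf 0.19 [0.628  0.2061 0.057 ] [0.6353 0.0648 0.057 ] 0.05143311705821674
scene basebot 0.18 [ 0.4044  0.0323 -0.    ] [0.7494 0.0551 0.    ] 0.06622340889124778
scene basenear 0.26 [0.3885 0.2185 0.    ] [0.4013 0.036  0.    ] 0.06973993217616914
scene shR 0.14 [0.423  0.0362 0.036 ] [0.59   0.0472 0.036 ] 0.06601678176223524
scene lip 0.24 [0.6195 0.2081 0.057 ] [0.6293 0.0591 0.057 ] 0.06593002745511534
```

Call:
drive_tool:
  series:
    - [0,0.003,0.02,0,0.01]
    - [0,0.003,0.025,0,0.01]
    - [0,0.003,0.02,0,0.01]
    - [0,0,0.003,0,0]
    - [0,0,0,0,0]
    - [0,0,0,0,0]

```text
clock: 7.25
position: [0.4874, 0.1227, 0.1283]
tool_rot: [-3.136, 0.002, 1.624]
force: [0.2, -0.6, -3.1]
grip_width: 0.0109
```

```bash
python3 w.py w5; python3 -c "
from workcell import bot;import cv2
cv2.imwrite('pics/s5.png',bot.grab_frame('scene')[:,:,::-1]);cv2.imwrite('pics/d5.png',bot.grab_frame('side')[:,:,::-1])"
```

```text
7.25 [0.48740722 0.12265339 0.12826873] [-3.13601680e+00  2.28936273e-03  1.62378975e+00] [ 0.16759637 -0.56061323 -3.14227489] 0.010947463054757446
```

View pics/w5.png

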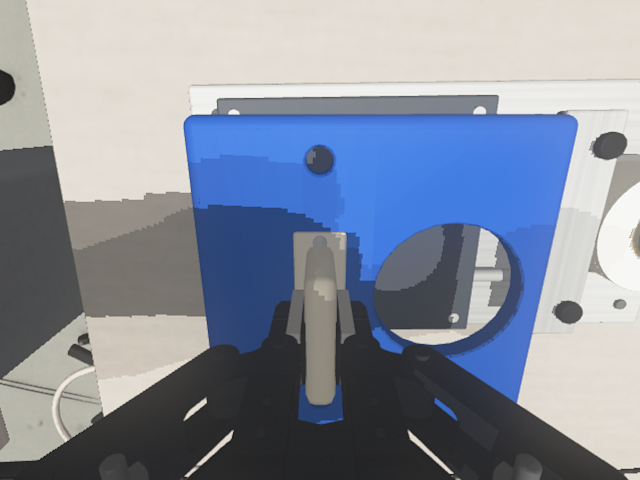

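View pics/s5.png

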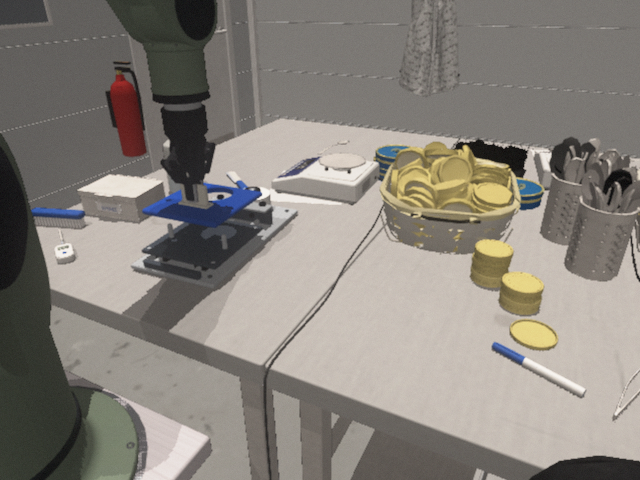

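Call:
drive_tool:
  series:
    - [0,0.001,0.007,-0.005,0.012]
    - [0,0,0,0,0]
    - [0,0,0,0,0]

```text
clock: 7.7
position: [0.4887, 0.1296, 0.123]
tool_rot: [-3.136, 0.002, 1.635]
force: [0.1, -0.1, -3.5]
grip_width: 0.0113
```

```bash
python3 w.py w6
python3 - <<'E'
from ln import *
im=cv2.imread("pics/w6.png"); cv2.imwrite("pics/w6z.png",cv2.resize(im[70:360,170:640],None,fx=1.7,fy=1.7,interpolation=cv2.INTER_CUBIC))
E
```

```text
7.7 [0.48865639 0.12957591 0.1230379 ] [-3.13638962e+00  2.04365883e-03  1.63543284e+00] [ 0.08950901 -0.1166097  -3.54193964] 0.011253871709116254
```

View pics/w6z.png

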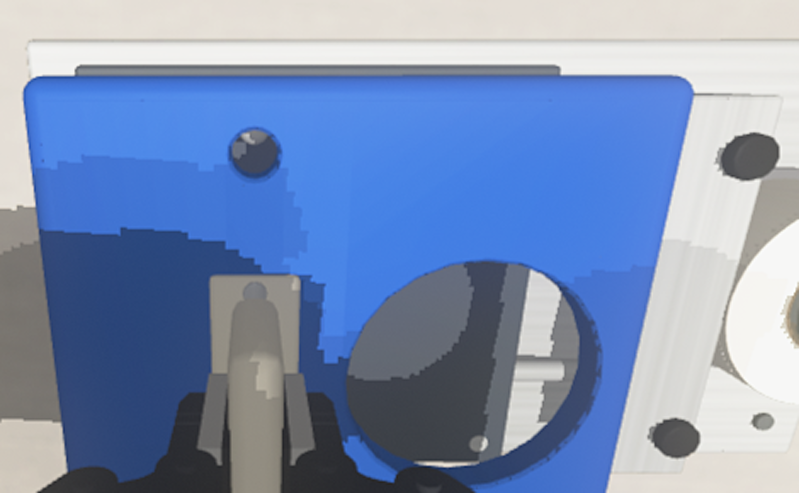

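Run:
```python
from ln import *
im=cv2.imread("pics/w6.png"); cv2.imwrite("pics/w6h.png",cv2.resize(im[135:185,295:345],None,fx=12,fy=12,interpolation=cv2.INTER_CUBIC))
zt=.123-.022+.012
print(bp("w6",318,151,.066),bp("w6",320,159,zt))
G=g("pics/w6.png")
p,q,r=edge(G,(195,117),(565,117));P,Q=bp("w6",*p,zt),bp("w6",*q,zt);print("plate",p,q,r,np.arctan2(*(Q-P)[[1,0]]))
p,q,r=edge(G,(216,109),(498,109),w=3);P,Q=bp("w6",*p,.036),bp("w6",*q,.036);print("sh",p,q,r,np.arctan2(*(Q-P)[[1,0]]),P,Q)
p,q,r=edge(G,(192,95),(600,95),w=4);P,Q=bp("w6",*p,.03),bp("w6",*q,.03);print("base",p,q,r,np.arctan2(*(Q-P)[[1,0]]))
```

```text
[0.48397804 0.19474534 0.066     ] [0.48526991 0.19554425 0.113     ]
plate [195.   113.25] [565.   113.25] 5.228902773371258e-14 0.06516942124303986
sh [216.         107.24999965] [498.         107.25000021] 1.2885051639214707e-07 0.06509918323817339 [0.41981996 0.21413387 0.036     ] [0.59183733 0.22534791 0.036     ]
base [192.          94.24999965] [600.          94.25000059] 2.1576820100113605e-07 0.0649494675745897
```

View pics/w6h.png

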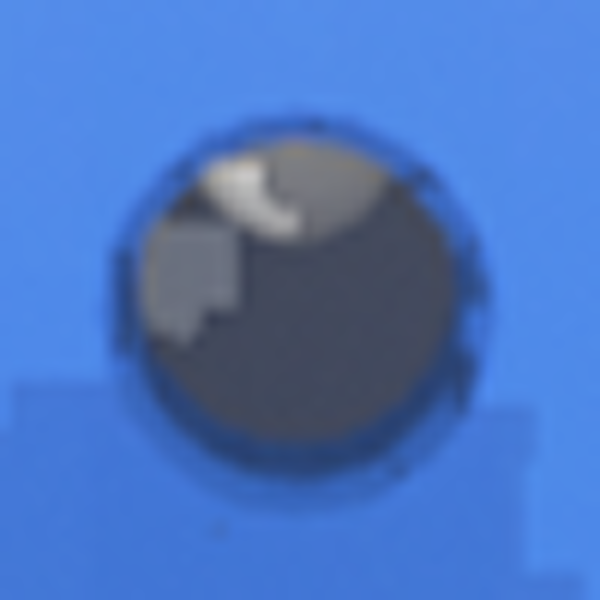

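Run:
```python
from bp import *
print(bp("w6",319.7,146.5,.063),bp("w6",319.8,159.5,.113), bp("w6",319.8,159.5,.111))
```

```text
[0.48475523 0.19699282 0.063     ] [0.48519878 0.19533086 0.113     ] [0.48520176 0.19511302 0.111     ]
```

Call:
drive_tool:
  series:
    - [0,-0.0004,0.0016,-0.01,0]
    - [0,0,0,-0.01,0]
    - [0,0,0,-0.005,0]
    - [0,0,0,0,0]
    - [0,0,0,0,0]

```text
clock: 8.25
position: [0.4877, 0.1312, 0.0951]
tool_rot: [-3.135, 0.002, 1.635]
force: [0.3, 0.1, -2.4]
grip_width: 0.011
```

```bash
python3 w.py w7
python3 - <<'E'
import cv2
im=cv2.imread("pics/w7.png"); cv2.imwrite("pics/w7h.png",cv2.resize(im[135:185,295:345],None,fx=12,fy=12,interpolation=cv2.INTER_CUBIC))
E
```

```text
8.25 [0.48773797 0.13120493 0.09513533] [-3.13530666e+00  2.39424318e-03  1.63549965e+00] [ 0.34773222  0.1424452  -2.42373377] 0.010986999961797179
```

View pics/w7h.png

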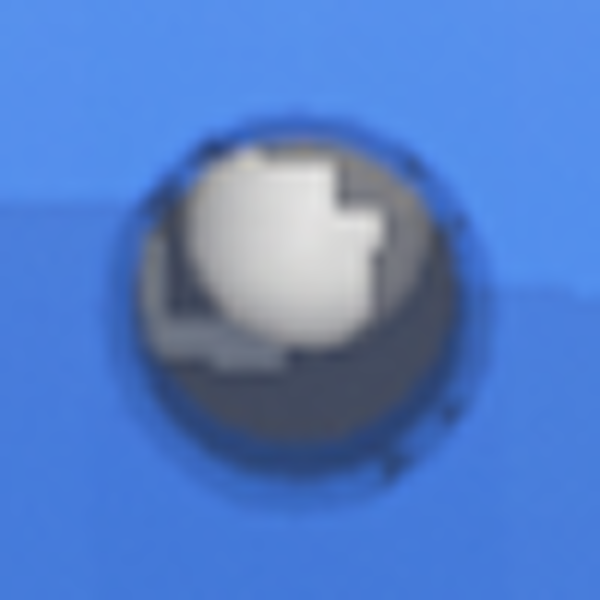

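Run:
```python
from bp import *
print(bp("w7",320.8,153.8,.0625),bp("w7",319.8,159.5,.0851))
```

```text
[0.48459978 0.19721613 0.0625    ] [0.48428181 0.19694636 0.0851    ]
```

Call:
drive_tool:
  series:
    - [0,0.0004,0.0003,-0.003,0]
    - [0,0,0,-0.003,0]
    - [0,0,0,-0.003,0]
    - [0,0,0,-0.002,0]
    - [0,0,0,0,0]

```text
clock: 8.8
position: [0.4886, 0.1317, 0.0838]
tool_rot: [-3.136, 0.002, 1.636]
force: [-0.9, -0.4, -3.4]
grip_width: 0.0112
```

```bash
python3 w.py w8
python3 - <<'E'
import cv2
im=cv2.imread("pics/w8.png"); cv2.imwrite("pics/w8h.png",cv2.resize(im[135:185,295:345],None,fx=12,fy=12,interpolation=cv2.INTER_CUBIC))
E
```

```text
8.8 [0.48855916 0.13168563 0.08377347] [-3.13643256e+00  1.97366442e-03  1.63556265e+00] [-0.8819749  -0.44480223 -3.37749748] 0.011232510088652779
```

View pics/w8h.png

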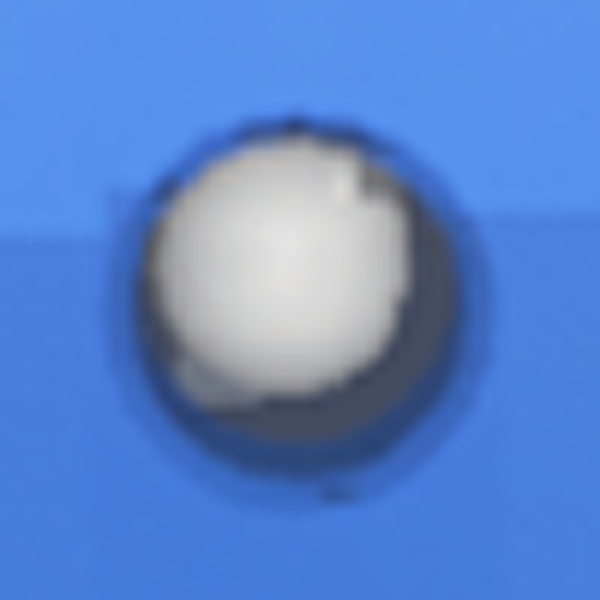

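Call:
drive_tool:
  series:
    - [0,-0.0006,0.0003,-0.003,0]
    - [0,0,0,-0.003,0]
    - [0,0,0,-0.002,0]
    - [0,0,0,0,0]

```text
clock: 9.25
position: [0.488, 0.1321, 0.0753]
tool_rot: [-3.137, 0.002, 1.636]
force: [0.2, -0.3, -3.1]
grip_width: 0.0115
```

Call:
drive_tool:
  series:
    - [0,0,0,-0.003,0]
    - [0,0,0,-0.003,0]
    - [0,0,0,-0.003,0]
    - [0,0,0,-0.002,0]
    - [0,0,0,0,0]

```text
clock: 9.75
position: [0.488, 0.1321, 0.0632]
tool_rot: [-3.137, 0.002, 1.636]
force: [0.3, 0.2, -3.4]
grip_width: 0.0114
```

Call:
drive_tool:
  series:
    - [0,0,0,-0.002,0]
    - [0,0,0,-0.0015,0]
    - [0,0,0,0,0]
    - [0,0,0,0,0]

```text
clock: 10.15
position: [0.4881, 0.1321, 0.0595]
tool_rot: [-3.137, 0.002, 1.636]
force: [0.0, -0.0, -3.3]
grip_width: 0.0111
```

Call:
drive_tool:
  series:
    - [0,0,0,-0.001,0]
    - [0,0,0,-0.001,0]
    - [0,0,0,0,0]

```text
clock: 10.45
position: [0.4882, 0.132, 0.0576]
tool_rot: [-3.137, 0.002, 1.635]
force: [-0.6, -0.3, -1.2]
grip_width: 0.0107
```

Call:
drive_tool:
  series:
    - [0,0,0,-0.001,0]
    - [0,0,0,0,0]

```text
clock: 10.65
position: [0.4885, 0.1321, 0.0569]
tool_rot: [-3.138, 0.001, 1.635]
force: [-2.0, -1.0, 2.9]
grip_width: 0.0109
```

```bash
python3 w.py w9
python3 - <<'E'
from workcell import bot;import cv2,numpy as np
a=bot.grab_frame('scene')[160:290,115:295,::-1];b=bot.grab_frame('side')[150:250,240:410,::-1]
cv2.imwrite('pics/s9.png',cv2.resize(a,None,fx=4.4,fy=4.4,interpolation=2));cv2.imwrite('pics/d9.png',cv2.resize(b,None,fx=4.7,fy=4.7,interpolation=2))
E
```

```text
10.65 [0.48845397 0.13205557 0.05687849] [-3.13785905e+00  1.44559493e-03  1.63539851e+00] [-1.963183   -0.9657583   2.91865777] 0.010852670716215772
```

View pics/s9.png

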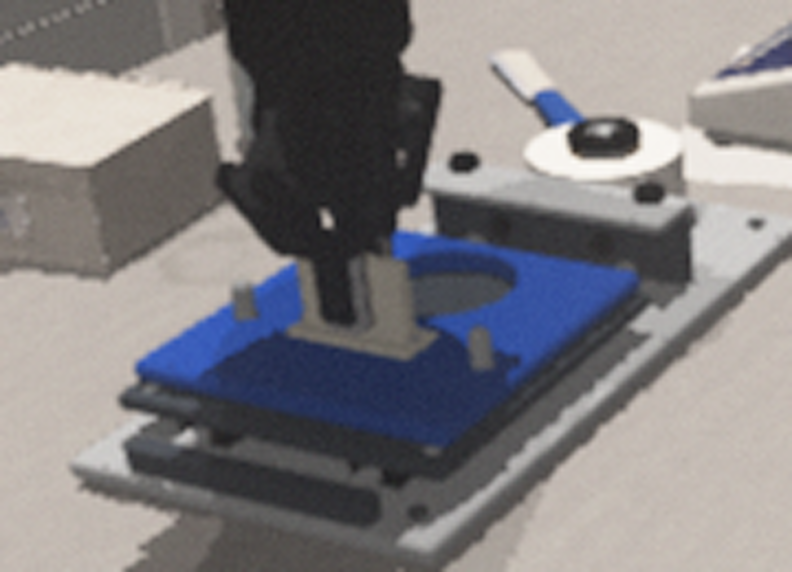

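View pics/d9.png

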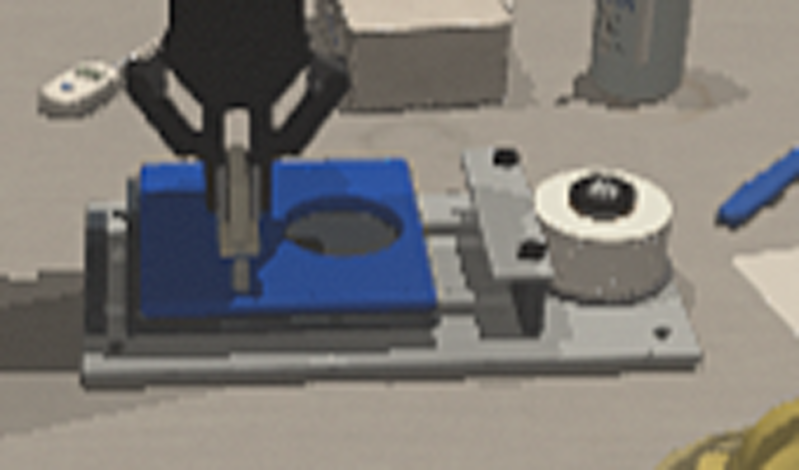

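View pics/w9.png

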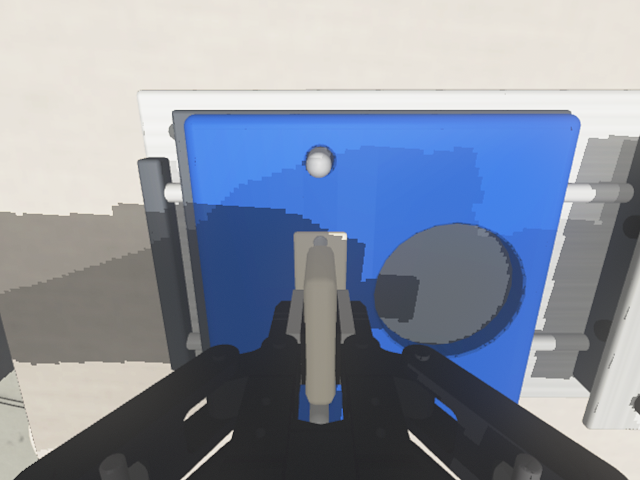

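Both pins stand through the holes, at (245,300) and (480,348) in the scene crop, and the frame lies flat. I'll push in along the jig's x axis.

Call:
drive_tool:
  series:
    - [0,0.002,0.0001,0.0005,0]
    - [0,0.003,0.0002,0,0]
    - [0,0.004,0.0003,0,0]
    - [0,0.004,0.0003,0,0]
    - [0,0.004,0.0003,0,0]
    - [0,0.002,0.0001,0,0]
    - [0,0,0,0,0]

```text
clock: 11.5
position: [0.5087, 0.1334, 0.0572]
tool_rot: [-3.136, 0.002, 1.635]
force: [-4.0, 0.5, 2.2]
grip_width: 0.0112
```

Call:
drive_tool:
  series:
    - [0,0.003,0.0002,0,0]
    - [0,0.004,0.0003,0,0]
    - [0,0.004,0.0003,0,0]
    - [0,0.003,0.0002,0,0]
    - [0,0.002,0.0001,0,0]
    - [0,0,0,0,0]

```text
clock: 12.1
position: [0.5262, 0.1346, 0.0572]
tool_rot: [-3.136, 0.002, 1.635]
force: [-1.4, -0.5, 0.6]
grip_width: 0.0112
```

Call:
drive_tool:
  series:
    - [0,0.0015,0.0001,0,0]
    - [0,0.0015,0.0001,0,0]
    - [0,0.001,0.0001,0,0]
    - [0,0,0,0,0]

```text
clock: 12.5
position: [0.5304, 0.1348, 0.0571]
tool_rot: [-3.136, 0.002, 1.635]
force: [-1.8, -1.7, 1.2]
grip_width: 0.011
```

Call:
drive_tool:
  series:
    - [0,0.001,0.0001,0,0]
    - [0,0.001,0.0001,0,0]
    - [0,0,0,0,0]

```text
clock: 12.8
position: [0.5323, 0.1349, 0.0571]
tool_rot: [-3.136, 0.002, 1.635]
force: [-3.0, -0.9, 2.6]
grip_width: 0.0111
```

Call:
drive_tool:
  series:
    - [0,0.001,0.0001,0,0]
    - [0,0.001,0.0001,0,0]

```text
clock: 13.0
position: [0.5323, 0.135, 0.0571]
tool_rot: [-3.132, 0.002, 1.635]
force: [-12.7, -1.5, 12.0]
grip_width: 0.0113
```

Call:
drive_tool:
  series:
    - [0,-0.0003,0,0,0]
    - [0,0,0,0,0]

```text
clock: 13.2
position: [0.5322, 0.135, 0.0573]
tool_rot: [-3.132, 0.001, 1.635]
force: [-4.2, -1.9, 1.9]
grip_width: 0.0111
```

```bash
python3 w.py w10
python3 - <<'E'
from workcell import bot;import cv2,numpy as np
a=bot.grab_frame('scene')[160:290,115:295,::-1]
cv2.imwrite('pics/s10.png',cv2.resize(a,None,fx=4.4,fy=4.4,interpolation=2))
E
```

```text
13.2 [0.53223684 0.13499127 0.05734163] [-3.13224788e+00  1.47121698e-03  1.63526232e+00] [-4.15041717 -1.90314053  1.91128743] 0.011143249282748329
```

View pics/s10.png

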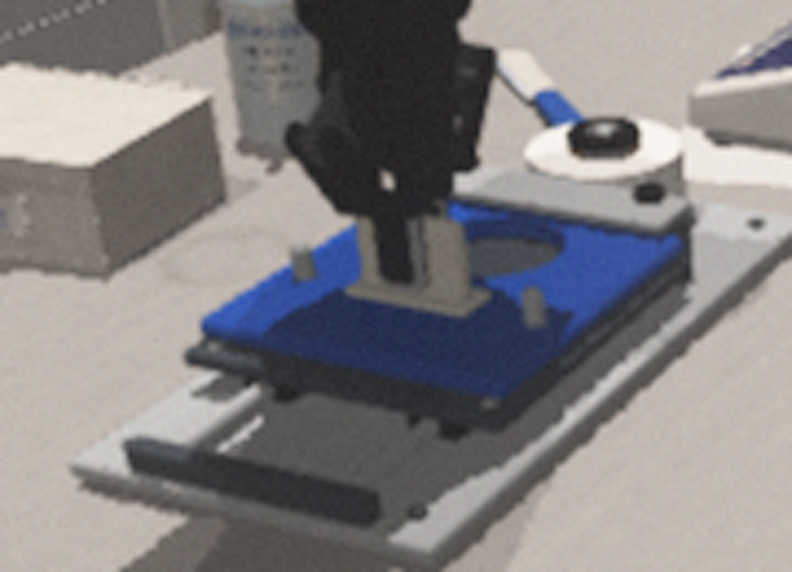

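View pics/w10.png

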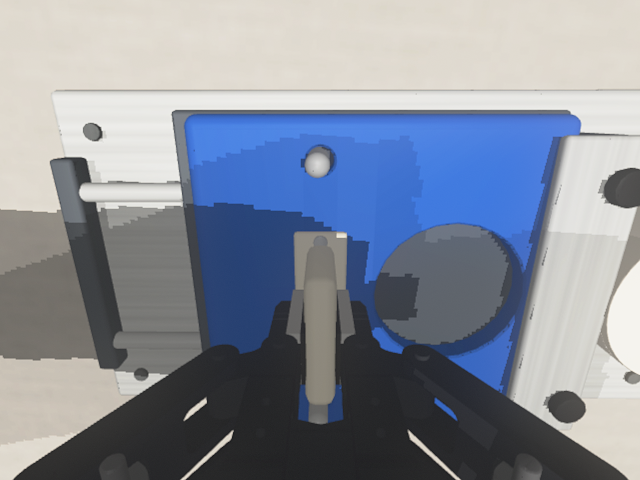

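Call:
drive_tool:
  series:
    - [15,0,0,0,0]
    - [30,0,0,0,0]
    - [45,0,0,0,0]
    - [45,0,0,0,0]
    - [45,0,0,0,0]

```text
clock: 13.8
position: [0.533, 0.1353, 0.0571]
tool_rot: [-3.133, 0.001, 1.636]
force: [0.2, 0.6, 1.0]
grip_width: 0.0385
```

Call:
drive_tool:
  series:
    - [45,0,0,0.005,0]
    - [45,0,0,0.015,0]
    - [45,0,0,0.025,0]
    - [45,0,0,0.03,0]
    - [45,0,0,0.03,0]
    - [45,0,0,0.03,0]
    - [45,0,0,0,0]

```text
clock: 14.5
position: [0.5324, 0.1341, 0.2028]
tool_rot: [-3.134, 0.001, 1.634]
force: [0.7, -0.7, 0.3]
grip_width: 0.0383
```

```bash
python3 w.py w11
python3 - <<'E'
from workcell import bot;import cv2,numpy as np
a=bot.grab_frame('scene')[160:290,115:295,::-1]
cv2.imwrite('pics/s11.png',cv2.resize(a,None,fx=4.4,fy=4.4,interpolation=2))
cv2.imwrite('pics/d11.png',bot.grab_frame('side')[:,:,::-1])
E
```

```text
14.5 [0.53240679 0.13406666 0.20283423] [-3.13441349e+00  1.25726318e-03  1.63370476e+00] [ 0.67269996 -0.70072971  0.27228001] 0.03827543153491563
```

View pics/s11.png

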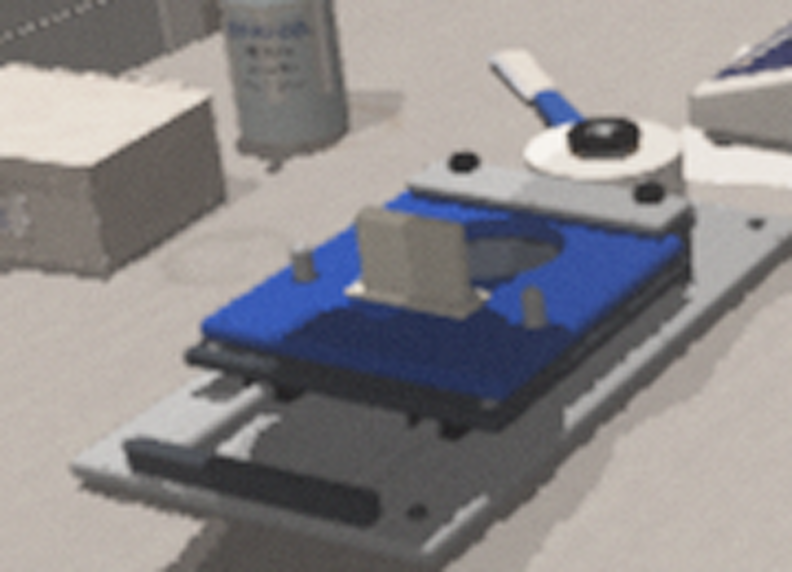

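View pics/w11.png

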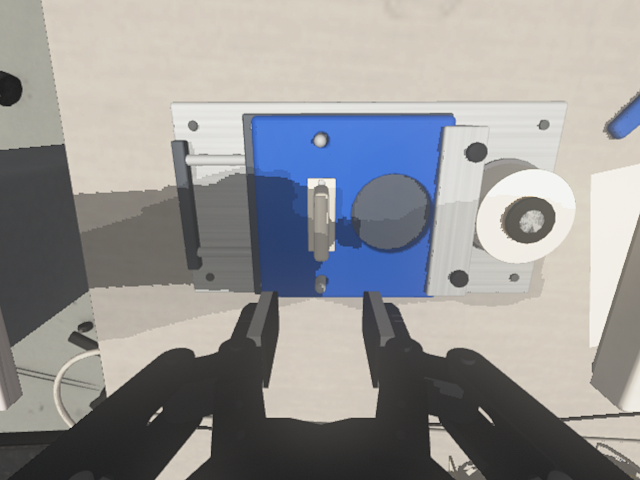

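View pics/d11.png

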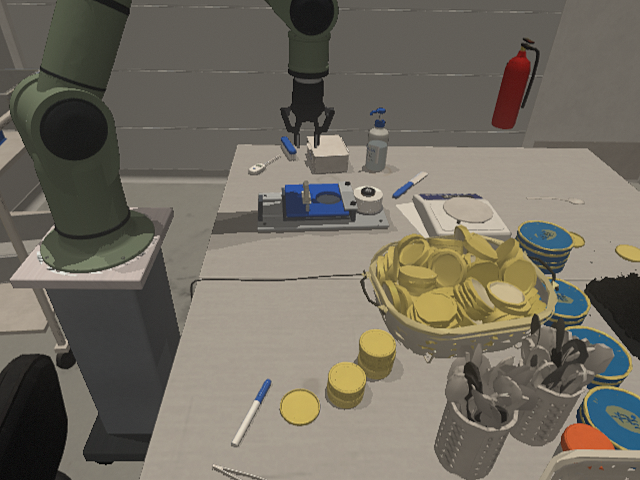

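Run:
```python
from ln import *
im=g("pics/w11.png")
p,q,r=edge(im,(442,130),(430,290),w=4);P,Q=bp("w11",*p,.057),bp("w11",*q,.057)
n=np.array([np.cos(.0655),np.sin(.0655)])
print(p,q,r,P,Q,np.arctan2(-(P-Q)[0],(P-Q)[1]))
for u,v in((320,138.5),(321,281)):
    w=bp("w11",u,v,.064); print(w,((P+Q)/2-w)[:2]@n)
z=.048
p,q,r=edge(im,(255,116),(450,116),w=4);a,b=bp("w11",*p,z),bp("w11",*q,z);print("plate yaw",np.arctan2(*(b-a)[[1,0]]))
```

```text
[443.80595462 130.18911336] [427.10338279 289.69668278] 0.2458895452898195 [0.62452215 0.21384706 0.057     ] [0.63387236 0.07515729 0.057     ] 0.06731635411574483
[0.52813312 0.20175954 0.064     ] 0.097099739132036
[0.53668649 0.08082206 0.064     ] 0.09648045076497776
plate yaw 0.06334891899313494
```

```bash
python3 -c "
from workcell import bot
print(bot.observe()['qd'].__abs__().max() if hasattr(bot.observe()['qd'],'max') else '');print(bot.job_done())"
```

```text
0.02614586120132555
the job is handed in; nothing more can be done
None
```

The blue frame is on the shuttle with both pins through its holes. Frame and shuttle are at the stop with the rear edge under the hold-down lip, and the job was handed in at about 14.6 s. No verdict was reported.

- **Fitting:** I gripped the frame by its white grip and lined up the holes using the wrist camera, seeing one pin through its hole. It went down in steps of 3 mm or less. Resistance appeared only when it lay flat, with an upward force of about 3 N.
- **Pushing in:** The shuttle started about 43 mm out and travelled about 44 mm to the stop. The force at the stop was about 13 N, which I then eased off before letting go.
- **Last checks:**
  - The pin-to-lip distance measured about 97 mm, against 98 mm nominal at home.
  - The frame was turned less than 0.3° from the jig.
  - Grip height was not measured directly; from the tool height it was about 69 mm, within the 66 to 72.5 mm allowed.
  - The gripper was open and about 145 mm above where it let go.
  - The stacked tins look unmoved in the side picture.
- **What disagreed:** My camera measurements differed from each other by 1 to 3 mm. One pair of line fits, on the shuttle's front edge and the lip edge in the side view, gave an off angle and was left out of the jig's angle. All the others agreed to within about 0.005 rad.

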